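# Start the curing box on a mended fragment

## Robot

A 6-joint arm with a two-finger parallel gripper is mounted at the origin on the work surface. World frame = base frame: x ahead of the robot, y to its left, z up, the work surface at z = 0. Lengths are in m, angles in rad, forces in N, time in s.
With the tool pointing down it reaches from about 0.35 to 0.725 m from the base axis. Payload 6 kg.
Tool frame: the origin (TCP) lies midway between the tips of the shut fingers; the grasp point (between the pads) lies 19 mm behind it (ctrl.hold_point_z is the distance from the TCP to the grasp point, in m); z points along the fingers, y is the line along which they close (so a half turn about z gives the same grasp; the last joint's range is limited). The gripper opens to 85 mm and grips with 20 to 120 N. Pads are 22 mm wide; open, the fingers measure 114 mm over their backs; the gripper's body (76 mm by 85 mm) begins 54 mm behind the grasp point. The pads swing forward as they close: fully open they stand 13 mm farther back than shut.
Start: joints at [-0.845, 0.04, 0.085, 0, -1.615, -0.334], TCP at [0.229, -0.555, 0.231] pointing down, gripper open.
Joint ranges: [-2.56, 2.56], [-1.29, 2.01], [-1.08, 1.49], [-3.29, 1.98], [-2.81, -0.18], [-2.99, 2.99]. Speed limits (rad/s): [2.57, 2.57, 3.01, 3.14, 3.14, 3.14].

## Interface

Orientations are given as a rotation vector (axis times angle).
In Python, from bench import readout, viewer, ctrl gives the robot as it stands.
- The arm moves only by the tool apply_moves, never from a script. Its argument "moves" is a list of rows, each a list of 3 entries, a list of its own where there are three numbers: the closure, from -1 (fully open) to 1 (shut), then the shift along the world's x, y, z in mm, then the turn, a rotation vector about the world's x, y, z in degrees. In form: [[fingers, [tx, ty, tz], [wx, wy, wz]], ...]. A call has 1 to 12 rows; each row is the pose to reach, as a shift and turn from the pose commanded when the call began; what a row does not reach only later rows make up. A row lasts 1/8 s, in which the tool goes at most 62.5 mm and 10.7 degrees, less where a joint would pass 70% of its speed; a pose out of reach is approached as far as the arm can. A call with a gripper value outside its range is refused whole. The fingers move at their own pace and stop on an object; "grip_force" is the grip in N (left out, the last holds). Time passes only in rows, so rows that repeat a pose let the fingers close. It gives the time, the measured TCP pose, the force, the opening and the grip force at its end, in the units of the state.
- readout.get_obs(): the state, without advancing time (a new reading comes with each control period).
- viewer.capture(name): name is "side" or "top" or "wrist"; returns (picture, depth): 400x640x3 uint8, red, green, blue; 400x640 float32, m along the optical axis (not along the pixel's ray), 0 where there is no reading.
- viewer.camera_info(name): a dict with "fx", "fy", "cx", "cy" (pixels), "dist_coeffs" ([k1, k2, p1, p2, k3] as OpenCV has them; the pictures are not rectified), "position" and "attitude" of the camera in the world. Camera axes: x right, y down, z forward; pixel columns grow to the right and rows downward; lengths in m; the calibration is good to about 2 mm. A picture is of the moment at which its call begins: read the wrist's pose just before it. camera_info takes no time and is no camera call; for the wrist camera it gives the pose at the moment of the call.
- ctrl.job_done(): hands the job in; it is judged then, once.
The state is a dict: "t": time; "joint_pos": joint angles; "dq": joint speeds; "joint_efforts": joint torques, N m; "position": TCP position; "tool_rot": TCP orientation; "contact_force": force on the tool from outside, world axes, zero at the start; "wrist_torque": the same for the moment, N m; "grip_width": finger opening in m; "grasp_force": force on a finger pad.
Only numpy, scipy, OpenCV 4.12 (cv2) and the standard library are available. Lean on these libraries where they do the work, as an engineer would, in place of code of your own. Each camera call takes 0.05 s, during which the arm holds its last target. There are 200 camera calls.

## Task

Set the lamp curing box going on the mended ceramic fragment, with closed fingers and without gripping anything: first push the box's projecting tray fully home, then press down the raised far end of the rocker switch so that it tips right over, then press the timer's round key all the way down and let it come up. Keep to that order, do not press the timer's square key, and leave the other things on the bench where they are.

Things in the scene. Friction and masses are not known exactly. Their poses are not given: they have to be found in the camera images.
- cure_box: fixed grey metal curing box, 200 deep (x) x 160 wide (y) x 90 mm high; origin at the foot of the middle of its front face, +x points into the box (the way the tray is pushed), z up; a small shard lies on the rear half of its top
- tray_front (a point): centre of the outer face of the box's sliding tray front, a plain grey panel 156 wide x 76 high (8 to 84 mm above the bench) x 14 mm thick; the point is 46 mm above the bench, moves with the tray and has the box's axes. With the tray home it lies 14 mm in front of the box's front face. A mended green glazed fragment fixed in the tray rides with it and needs no handling
- tray (a joint): how far the tray projects from the box, m: 0 fully home against its stop, 0.055 to 0.085 at the start, 0.09 at most; about 2.5 N of friction, stays where it is left
- switch_unit: fixed white box 110 (x) x 70 (y) x 40 mm high carrying one long grey rocker along its x axis; origin at the centre of its underside; +x points away from the robot, give or take 35 degrees
- rocker_far_end (a point): where to press the rocker: on top of its far (+x) end, 23 mm from the pivot and about 61 mm above the bench when raised. The rocker is 60 long x 28 wide x 8 mm thick and pivots in its middle 52 mm above the bench. The point moves with the rocker and drops about 9 mm when it is tipped over; press no nearer the pivot than this
- rocker (a joint): angle of the rocker, rad: 0 off (far end raised, near end down), 0.4 on (far end down, near end raised); it turns against friction of 0.05 N m (some 2 to 5 N at the far end) and stays where it is left
- timer: fixed white timer box 90 (x) x 150 (y) x 40 mm high with a small black window in the middle and two grey keys; origin at the centre of its underside; seen from the robot the round key is at the left (+y) and the square one at the right
- round_key_top (a point): top centre of the round key (30 mm diameter), 52 mm above the bench when up, 42 mm to the timer's +y side; moves with the key
- round_key (a joint): travel of the round key, m: 0 up, 0.006 fully down; it springs back, 1.5 N to start it and 5 N fully down
- square_key_top (a point): top centre of the square key (28 x 28 mm), 52 mm above the bench, 42 mm to the timer's -y side; not to be pressed
- square_key (a joint): travel of the square key, m: 0 up, 0.006 fully down; springs back; not to be pressed
- jar: loose closed jar, 46 mm diameter x 65 mm high, behind the switch unit; origin under its centre; leave alone
- putty_stick: loose pale stick of set filler, 50 x 24 x 24 mm, in front of the timer; origin under its centre; leave alone
- shard: loose flat green glazed shard, 65 x 45 x 12 mm, on top of the curing box towards its rear; origin under its centre; leave alone
- spatula: loose spatula with a wooden handle, 150 mm long, lying near the robot a little to its right; leave alone
- brush: loose brush with a wooden handle, 160 mm long, lying near the robot at its left; leave alone
- cup: loose white ceramic cup, 70 mm diameter x 70 mm high, near the robot at its right; origin under its centre; leave alone
- cork_block: loose cork block, 40 x 60 x 30 mm, behind the timer; origin under its centre; leave alone

How it is judged:
By the outcome, as a careful person would: the job done as asked, in the order asked, and still so for the second after the job is handed in, with the robot touching nothing.
It also fails if it takes over 51 s, if anything falls off the work surface, if the arm or the gripper's body presses on something with over 40 N, if the wrist force passes 120 N, or if a joint passes its speed limit or range.

## Working session

There is one attempt and no reset: what is moved stays moved. The work goes in short steps, Python scripts to look and compute and a tool call to move; the robot and the scene stay as the last step left them, time stands still between calls to the robot, and variables do not carry over. Pictures are saved under pics/ and viewed, at most 10 in all, crops included, and the job is handed in when it is done.

Besides the shell and the picture viewer there is one more tool, called after "Call:" by a JSON object that holds its "api" and its "payload". apply_moves: Moves the arm, as the interface text tells. Its arguments: {"type":"object","properties":{"moves":{"type":"array","items":{"type":"array"}},"grip_force":{"type":"number"}},"required":["moves"]}

```bash
mkdir -p pics; cat > h.py <<'E'
import numpy as np, cv2
from scipy.spatial.transform import Rotation as R
from bench import readout, viewer, ctrl
def cap(n):
    i=viewer.camera_info(n); p,d=viewer.capture(n); return i,p,d
def rot(i):
    a=np.array(i["attitude"],float)
    return a if a.shape==(3,3) else (R.from_rotvec(a) if a.size==3 else R.from_quat(a)).as_matrix()
def world(i,d):
    h,w=d.shape
    K=np.array([[i["fx"],0,i["cx"]],[0,i["fy"],i["cy"]],[0,0,1]])
    uv=np.stack(np.meshgrid(np.arange(w),np.arange(h)),-1).reshape(-1,1,2).astype(np.float64)
    n=cv2.undistortPoints(uv,K,np.array(i["dist_coeffs"],float)).reshape(h,w,2)
    P=np.dstack([n,np.ones((h,w))])*d[...,None]
    W=P@rot(i).T+np.array(i["position"]); W[d==0]=np.nan
    return W
E
python3 - <<'E'
from h import *
for n in("top","side"):
    i,p,d=cap(n); print(n,i); cv2.imwrite(f"pics/{n}0.png",p[...,::-1]); np.savez(f"{n}0.npz",p=p,W=world(i,d))
print(readout.get_obs())
E
```

```text
top {'fx': 448.0124547190188, 'fy': 448.0124547190188, 'cx': 312.6968190016671, 'cy': 207.3107291488224, 'dist_coeffs': array([-0.06889678,  0.        ,  0.        ,  0.        ,  0.        ]), 'position': array([0.2809766 , 0.00406284, 1.33671501]), 'attitude': array([-2.1180424 ,  2.16818254, -0.17406032])}
side {'fx': 377.6271966771279, 'fy': 377.6271966771279, 'cx': 316.9181072407759, 'cy': 202.98044044252185, 'dist_coeffs': array([0.02755736, 0.        , 0.        , 0.        , 0.        ]), 'position': array([0.09708807, 0.71608176, 0.53380259]), 'attitude': array([-0.59323168,  2.44749406, -1.43808697])}
{'t': 0.1, 'joint_pos': array([-8.45320504e-01,  4.07620687e-02,  8.39180992e-02, -3.83138230e-04,
       -1.61553247e+00, -3.33731389e-01]), 'dq': array([ 2.88156839e-05,  2.99926897e-05,  1.98876553e-03, -1.27677577e-03,
       -7.00566883e-04,  6.38335205e-04]), 'joint_efforts': array([-5.22719885e-03, -3.69348550e+01,  3.48280978e+01,  6.95180699e+00,
       -4.56740207e-03, -2.37017925e-07]), 'position': array([ 0.22904079, -0.55423746,  0.23038191]), 'tool_rot': array([ 6.11358186e-01, -3.08105497e+00, -2.44539303e-03]), 'contact_force': array([ 0.64070665, -0.58679031, -0.21496542]), 'wrist_torque': array([ 0.00270283,  0.05193613, -0.0314642 ]), 'grasp_force': 0.0, 'grip_width': 0.08534189702544778}
```

View pics/top0.png

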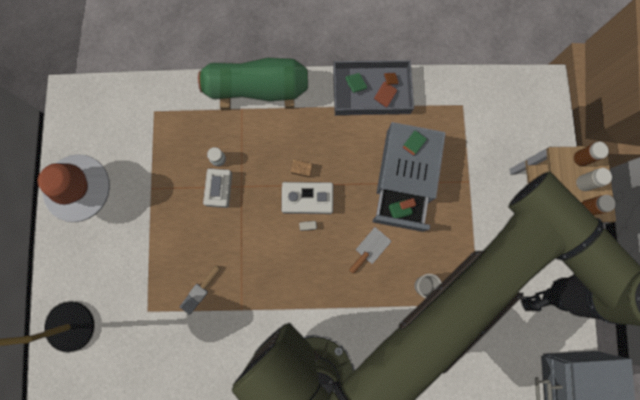

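View pics/side0.png

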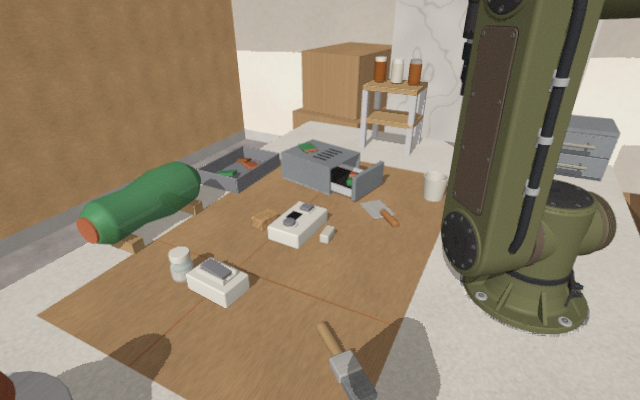

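The top view shows the box at about (412,160) with its tray front at (403,226), the timer at (307,197) with its round key at (294,197), and the switch unit at (217,188). The side view shows the same layout, with the rocker's far end nearer the jar. Next I measure them from depth.

```bash
python3 - <<'E'
from h import *
f=np.load("top0.npz");W=f["W"];p=f["p"]
def reg(name,u0,u1,v0,v1,z0,z1):
    w=W[v0:v1,u0:u1].reshape(-1,3); m=(w[:,2]>z0)&(w[:,2]<z1); q=w[m]
    r=cv2.minAreaRect((q[:,:2]*1000).astype(np.float32)); print(name,m.sum(),"med z %.4f"%np.median(q[:,2]),r)
    return q
print("bench z",np.nanmedian(W[250:300,180:330,2]))
reg("boxtop",370,450,115,205,.08,.11)
reg("traytop",365,440,205,240,.07,.1)
reg("timer",270,345,175,222,.03,.047)
reg("timer all",270,345,175,222,.02,.07)
reg("keys",282,302,185,212,.046,.07)
reg("keysR",313,333,185,212,.046,.07)
reg("switch",195,238,166,212,.03,.046)
reg("switch all",195,238,166,212,.02,.08)
q=reg("rocker",195,238,166,212,.048,.08)
A=np.c_[q[:,:2],np.ones(len(q))];print("plane",np.linalg.lstsq(A,q[:,2],rcond=None)[0])
reg("jar",200,232,140,166,.05,.09)
reg("putty",295,320,215,235,.015,.04)
reg("cork",280,315,155,178,.02,.045)
E
python3 - <<'E'
import cv2
p=cv2.imread("pics/top0.png")[110:250,185:455]
cv2.imwrite("pics/c.png",cv2.resize(p,(790,410),interpolation=cv2.INTER_CUBIC))
E
```

```text
bench z 0.0005476270145647888
boxtop 3737 med z 0.0904 ((610.5159912109375, -298.9247741699219), (162.52752685546875, 203.47201538085938), 78.06266021728516)
traytop 303 med z 0.0828 ((429.92431640625, -259.47442626953125), (156.91793823242188, 15.48946475982666), 77.78250885009766)
timer 1360 med z 0.0399 ((527.282470703125, 9.440330505371094), (148.824951171875, 112.81597900390625), 88.01136016845703)
timer all 1559 med z 0.0403 ((516.127197265625, 9.754730224609375), (148.4581298828125, 139.68923950195312), 88.38438415527344)
keys 90 med z 0.0512 ((507.0866394042969, 49.74234390258789), (57.671348571777344, 48.24540328979492), 7.804744243621826)
keysR 101 med z 0.0512 ((519.3995361328125, -33.57448196411133), (44.74431610107422, 42.94219207763672), 75.65531158447266)
switch 571 med z 0.0397 ((552.1728515625, 276.7971496582031), (68.74522399902344, 111.05926513671875), 84.60655975341797)
switch all 878 med z 0.0412 ((552.1728515625, 276.7971496582031), (68.74522399902344, 111.05926513671875), 84.60655975341797)
rocker 242 med z 0.0544 ((552.4133911132812, 276.3357849121094), (36.62067413330078, 76.83828735351562), 84.90086364746094)
plane [ 0.09569232 -0.00893384  0.00439158]
jar 172 med z 0.0642 ((646.3662109375, 278.65899658203125), (41.98020935058594, 39.852054595947266), 47.25442123413086)
putty 138 med z 0.0237 ((434.027099609375, 11.121444702148438), (24.543685913085938, 48.352577209472656), 3.5718634128570557)
cork 264 med z 0.0296 ((607.786376953125, 25.265350341796875), (59.82249069213867, 41.72605895996094), 75.97740936279297)
```

View pics/c.png

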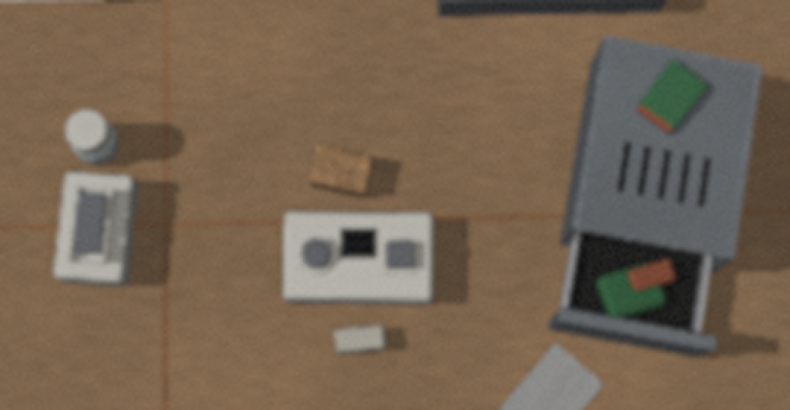

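The crop shows the rocker on the switch unit, the round key at the timer's left and the square key at its right. It also shows the tray front's outer edge, with the box turned by about -12°. The distance between the tray front and the box puts the projection at about 78 mm, within the stated range. I'll shut the fingers, move in front of the tray and turn the tool to the box's axis.

Call:
{"api": "apply_moves", "payload": {"moves": [[1,[12,25,0],[0,0,-3]],[1,[24,50,0],[0,0,-6]],[1,[36,75,0],[0,0,-9]],[1,[48,100,0],[0,0,-12]],[1,[60,130,0],[0,0,-15]],[1,[72,160,0],[0,0,-18]],[1,[84,190,-10],[0,0,-21]],[1,[96,220,-25],[0,0,-24]],[1,[110,250,-40],[0,0,-28]],[1,[125,280,-60],[0,0,-31]],[1,[140,300,-80],[0,0,-35]],[1,[145,307,-90],[0,0,-35]]]}}

```text
t: 1.6
position: [0.3741, -0.2463, 0.1399]
tool_rot: [-0.34, -3.121, -0.001]
contact_force: [0.3, 0.4, 0.3]
grip_width: -0.0002
grasp_force: 0.0
```

```bash
python3 - <<'E'
from h import *
f=np.load("top0.npz");W=f["W"]
for u,v in((294,196),(294,197),(295,197),(322,197),(217,188)): print(u,v,W[v,u].round(4))
for u0,u1 in((282,306),(310,334)):
    w=W[185:212,u0:u1].reshape(-1,3); q=w[(w[:,2]>.0485)&(w[:,2]<.054)&(w[:,0]>.47)&(w[:,0]<.56)]; print(np.median(q,0),len(q))
o=readout.get_obs(); print(o["t"],o["position"],o["tool_rot"],o["joint_pos"].round(2),o["grip_width"],o["contact_force"])
i,p,d=cap("wrist"); cv2.imwrite("pics/w1.png",p[...,::-1]); Wr=world(i,d); np.savez("w1.npz",p=p,W=Wr)
E
```

```text
294 196 [0.5173 0.0472 0.0515]
294 197 [0.5145 0.0472 0.0508]
295 197 [0.5137 0.0442 0.0545]
322 197 [ 0.5121 -0.0343  0.0537]
217 188 [0.5451 0.2711 0.0579]
[0.51709265 0.05276235 0.0514732 ] 59
[ 0.51553821 -0.03152613  0.05122758] 64
1.6 [ 0.37412508 -0.24634841  0.13986832] [-3.40211455e-01 -3.12144764e+00 -1.06577499e-03] [-0.13 -0.38 -0.45 -0.   -1.5  -1.66] -0.00023361699198746355 [0.27481781 0.39306984 0.25518826]
```

View pics/w1.png

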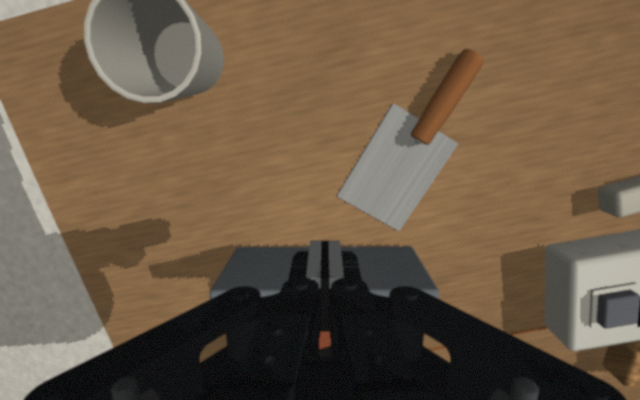

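The wrist view shows shut fingers at about (325,250) and, centred behind them, the tray front spanning x 215–435. The cup and spatula are well clear. I'll lower to mid-panel height and push most of the way.

Call:
{"api": "apply_moves", "payload": {"moves": [[1,[0,0,-30],[0,0,0]],[1,[0,0,-60],[0,0,0]],[1,[0,0,-85],[0,0,0]],[1,[0,0,-94],[0,0,0]],[1,[12,-3,-94],[0,0,0]],[1,[24,-5,-94],[0,0,0]],[1,[36,-8,-94],[0,0,0]],[1,[50,-11,-94],[0,0,0]],[1,[64,-14,-94],[0,0,0]],[1,[78,-17,-94],[0,0,0]],[1,[92,-20,-94],[0,0,0]],[1,[101,-22,-94],[0,0,0]]]}}

```text
t: 3.15
position: [0.4759, -0.2698, 0.0475]
tool_rot: [-0.343, -3.122, 0.0]
contact_force: [-3.2, 0.6, 1.9]
grip_width: 0.0002
grasp_force: 1.5
```

Call:
{"api": "apply_moves", "payload": {"moves": [[1,[4,-1,0],[0,0,0]],[1,[7,-1.5,0],[0,0,0]],[1,[9,-2,0],[0,0,0]],[1,[9,-2,0],[0,0,0]]]}}

```text
t: 3.65
position: [0.4842, -0.2716, 0.0472]
tool_rot: [0.343, 3.122, 0.0]
contact_force: [0.3, -0.8, 0.7]
grip_width: 0.0001
grasp_force: 0.5
```

Call:
{"api": "apply_moves", "payload": {"moves": [[1,[2,-0.4,0],[0,0,0]],[1,[4,-0.9,0],[0,0,0]],[1,[6,-1.3,0],[0,0,0]]]}}

```text
t: 4.03
position: [0.4876, -0.2723, 0.0472]
tool_rot: [-0.343, -3.116, -0.001]
contact_force: [-17.2, 7.5, 12.6]
grip_width: 0.0001
grasp_force: 9.9
```

Call:
{"api": "apply_moves", "payload": {"moves": [[1,[1.5,-0.3,0],[0,0,0]],[1,[3,-0.6,0],[0,0,0]]]}}

```text
t: 4.28
position: [0.4875, -0.2724, 0.0473]
tool_rot: [-0.343, -3.109, -0.003]
contact_force: [-31.5, 14.2, 19.4]
grip_width: 0.0
grasp_force: 16.7
```

Hard stop at the predicted home position. I'll back off and rise.

Call:
{"api": "apply_moves", "payload": {"moves": [[1,[-10,2,0],[0,0,0]],[1,[-25,5,0],[0,0,0]],[1,[-45,10,0],[0,0,0]],[1,[-50,11,30],[0,0,0]],[1,[-50,11,60],[0,0,0]],[1,[-50,11,95],[0,0,0]],[1,[-50,30,120],[0,0,0]],[1,[-45,60,130],[0,0,0]],[1,[-35,100,130],[0,0,0]],[1,[-20,140,130],[0,0,0]],[1,[-5,180,130],[0,0,1]],[1,[10,220,130],[0,0,2]]]}}

```text
t: 5.78
position: [0.5041, -0.0516, 0.1776]
tool_rot: [0.287, 3.126, 0.002]
contact_force: [0.2, 0.7, -0.4]
grip_width: 0.0
grasp_force: 0.0
```

Call:
{"api": "apply_moves", "payload": {"moves": [[1,[10,35,0],[0,0,0]],[1,[20,75,0],[0,0,0]],[1,[28,115,0],[0,0,1]],[1,[36,155,0],[0,0,2]],[1,[44,195,0],[0,0,3]],[1,[52,235,0],[0,0,4]],[1,[60,270,0],[0,0,5]],[1,[68,300,0],[0,0,5]],[1,[70,315,0],[0,0,5]],[1,[70,315,0],[0,0,5]]]}}

```text
t: 7.02
position: [0.5731, 0.2623, 0.1768]
tool_rot: [-0.151, -3.138, -0.0]
contact_force: [0.8, -0.5, -0.3]
grip_width: 0.0006
grasp_force: 0.0
```

```bash
python3 - <<'E'
from h import *
o=readout.get_obs(); print(o["t"],o["position"],o["tool_rot"],o["joint_pos"].round(2),o["contact_force"])
i,p,d=cap("top"); cv2.imwrite("pics/t2.png",p[...,::-1]); W=world(i,d)
w=W[115:240,365:455].reshape(-1,3); q=w[(w[:,2]>.075)&(w[:,2]<.11)]
print(cv2.minAreaRect((q[:,:2]*1000).astype(np.float32)))
i,p,d=cap("wrist"); cv2.imwrite("pics/w2.png",p[...,::-1]); W=world(i,d); np.savez("w2.npz",p=p,W=W)
w=W.reshape(-1,3); q=w[(abs(w[:,0]-.55)<.09)&(abs(w[:,1]-.277)<.06)&(w[:,2]>.035)&(w[:,2]<.063)]
for a,b in((.035,.045),(.047,.075)):
    r=q[(q[:,2]>a)&(q[:,2]<b)]; print(len(r),cv2.minAreaRect((r[:,:2]*1000).astype(np.float32)))
E
```

```text
7.025 [0.57307938 0.26231427 0.17683798] [-1.50604531e-01 -3.13780836e+00 -2.11827898e-04] [ 0.75  0.12  0.07 -0.   -1.52 -2.41] [ 0.82680309 -0.54823975 -0.3098294 ]
((603.2791748046875, -296.97607421875), (162.10472106933594, 217.4995880126953), 77.9083251953125)
7067 ((567.420654296875, 275.3326416015625), (70.27128601074219, 139.2523193359375), 84.3957748413086)
3589 ((575.8805541992188, 276.9448547363281), (127.31446838378906, 44.78813552856445), 0.17505040764808655)
```

View pics/w2.png

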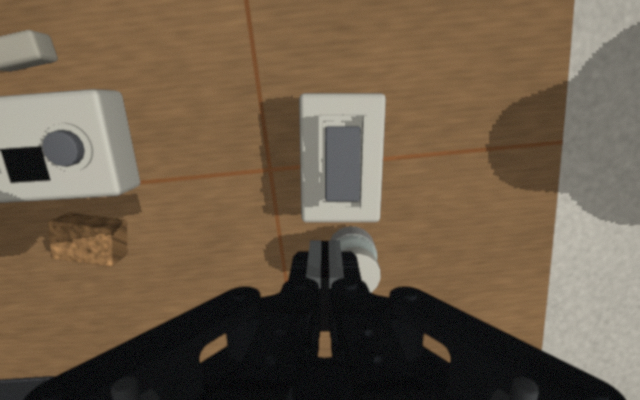

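View pics/t2.png

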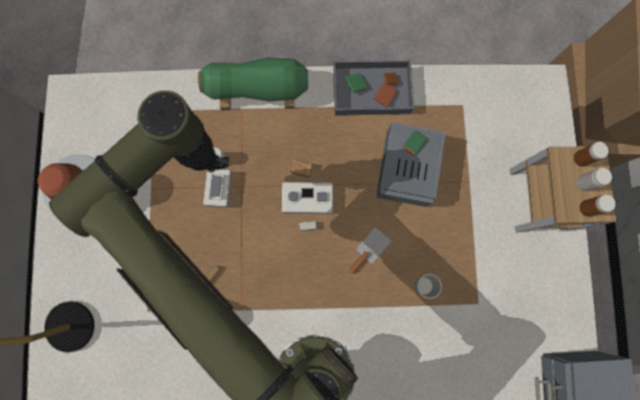

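The top view shows the tray closed: the front panel sits flush at (410,203), and the measured depth is 217 mm against 214 with the earlier +3.5 bias. The wrist view shows the rocker at rows 127–202, cols 325–362, and the round key at about (63,147). I'll take their positions from this closer view.

```bash
python3 - <<'E'
from h import *
W=np.load("w2.npz")["W"]
for n,u,v in(("near",345,129),("mid",343,164),("far",343,185),("farend",343,200),("unit c",342,157),("round",63,147),("timer TR",120,95)):
    w=W[v-1:v+2,u-1:u+2].reshape(-1,3); print(n,np.nanmedian(w,0).round(4))
for n,(u0,u1,v0,v1),(a,b) in(("rocker",(322,366,122,206),(.046,.07)),("round",(44,84,125,170),(.049,.056)),("unit",(298,388,90,224),(.036,.07))):
    q=W[v0:v1,u0:u1].reshape(-1,3); q=q[(q[:,2]>a)&(q[:,2]<b)]; print(n,len(q),cv2.minAreaRect((q[:,:2]*1000).astype(np.float32)),q.mean(0))
E
```

```text
near [0.5249 0.2814 0.052 ]
mid [0.5514 0.2773 0.0568]
far [0.5679 0.2758 0.0588]
farend [0.5802 0.2749 0.0598]
unit c [0.5461 0.2771 0.0558]
round [0.5163 0.0554 0.0529]
timer TR [0.4784 0.0854 0.007 ]
rocker 3091 ((554.000732421875, 277.9979553222656), (35.11322021484375, 69.51235961914062), 84.31724548339844) [0.55167689 0.27815288 0.05559827]
round 1067 ((517.3502807617188, 52.39192199707031), (27.986347198486328, 29.566993713378906), 70.85340118408203) [0.51708505 0.05308037 0.05215863]
unit 10502 ((551.9542236328125, 276.7615661621094), (70.10630798339844, 108.13911437988281), 84.45381927490234) [0.54785539 0.27667622 0.04543471]
```

Both agree with the top view. I'll press at 27 mm from the pivot, (579, 274).

Call:
{"api": "apply_moves", "payload": {"moves": [[1,[6,12,-20],[0,0,0]],[1,[6,12,-50],[0,0,0]],[1,[6,12,-80],[0,0,0]],[1,[6,12,-100],[0,0,0]],[1,[6,12,-108],[0,0,0]],[1,[6,12,-113],[0,0,0]],[1,[6,12,-117],[0,0,0]],[1,[6,12,-120],[0,0,0]],[1,[6,12,-123],[0,0,0]]]}}

```text
t: 8.25
position: [0.5803, 0.2739, 0.0557]
tool_rot: [0.152, 3.135, 0.002]
contact_force: [3.3, -0.0, 3.1]
grip_width: 0.0
grasp_force: 2.0
```

Call:
{"api": "apply_moves", "payload": {"moves": [[1,[0,0,-2],[0,0,0]],[1,[0,0,-4],[0,0,0]]]}}

```text
t: 8.5
position: [0.5802, 0.2739, 0.0517]
tool_rot: [0.152, 3.135, 0.002]
contact_force: [0.4, -0.3, 12.1]
grip_width: -0.0002
grasp_force: 6.1
```

Call:
{"api": "apply_moves", "payload": {"moves": [[1,[0,0,-1.5],[0,0,0]],[1,[0,0,-3],[0,0,0]],[1,[0,0,-4],[0,0,0]],[1,[0,0,-4],[0,0,0]]]}}

```text
t: 9.0
position: [0.5804, 0.274, 0.0514]
tool_rot: [0.15, 3.134, 0.002]
contact_force: [-5.5, -2.3, 21.3]
grip_width: -0.0
grasp_force: 10.0
```

It has reached its stop, with z held at 51.4 mm and 21 N. I'll lift off, move over the round key and check the rocker.

Call:
{"api": "apply_moves", "payload": {"moves": [[1,[0,0,15],[0,0,0]],[1,[0,0,45],[0,0,0]],[1,[0,0,75],[0,0,0]],[1,[-5,-20,90],[0,0,0]],[1,[-15,-50,90],[0,0,0]],[1,[-25,-85,90],[0,0,0]],[1,[-35,-120,90],[0,0,0]],[1,[-45,-155,90],[0,0,0]],[1,[-55,-190,90],[0,0,0]],[1,[-62,-212,85],[0,0,0]],[1,[-63,-221,80],[0,0,0]],[1,[-63,-221,80],[0,0,0]]]}}

```text
t: 10.5
position: [0.5158, 0.0525, 0.1253]
tool_rot: [-0.153, -3.136, 0.0]
contact_force: [0.4, -0.4, -0.2]
grip_width: 0.0001
grasp_force: 0.0
```

```bash
python3 - <<'E'
from h import *
o=readout.get_obs(); print(o["t"],o["position"],o["contact_force"])
for n in("top","side"):
    i,p,d=cap(n); W=world(i,d).reshape(-1,3)
    for k in(-23,-15,0,15,23):
        c=np.array([.552,.277])+k/1000*np.array([.9954,-.096])
        m=np.hypot(*(W[:,:2]-c).T)<.006; print(n,k,m.sum(),np.median(W[m&(W[:,2]<.08),2]).round(4))
    cv2.imwrite(f"pics/{n}3.png",p[...,::-1])
E
```

```text
10.5 [0.51577206 0.05250007 0.12525881] [ 0.40596114 -0.42543263 -0.19641499]
top -23 0 nan
top -15 0 nan
top 0 0 nan
top 15 0 nan
top 23 0 nan
side -23 39 0.0538
side -15 29 0.0566
side 0 15 0.0536
side 15 12 0.0509
side 23 13 0.0497
  return _methods._mean(a, axis=axis, dtype=dtype,
  ret = ret.dtype.type(ret / rcount)
```

View pics/side3.png

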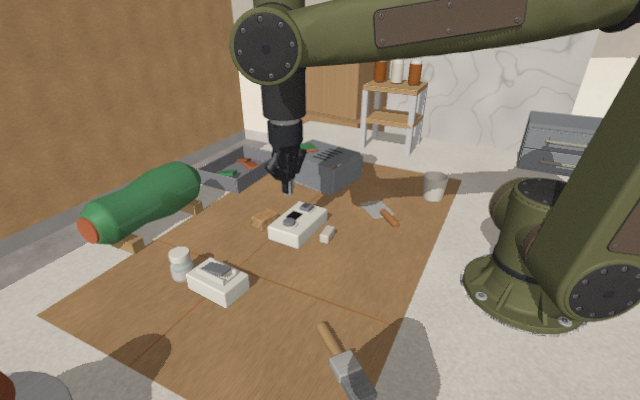

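The side view shows the rocker at (216,270) tipped over: its far end is at about 50 mm and its near end is raised. The jar at (180,265) hasn't moved, and the fingers hang above the timer at (288,190). Now I'll press the round key.

Call:
{"api": "apply_moves", "payload": {"moves": [[1,[1,0,-25],[0,0,0]],[1,[1,0,-50],[0,0,0]],[1,[1,0,-64],[0,0,0]],[1,[1,0,-70],[0,0,0]],[1,[1,0,-74],[0,0,0]],[1,[1,0,-77],[0,0,0]],[1,[1,0,-80],[0,0,0]],[1,[1,0,-80],[0,0,0]]]}}

```text
t: 11.6
position: [0.5176, 0.0528, 0.047]
tool_rot: [0.152, 3.137, 0.001]
contact_force: [-1.2, 1.4, 5.4]
grip_width: -0.0003
grasp_force: 2.1
```

Call:
{"api": "apply_moves", "payload": {"moves": [[1,[0,0,-2],[0,0,0]],[1,[0,0,-3],[0,0,0]],[1,[0,0,-3],[0,0,0]]]}}

```text
t: 11.98
position: [0.5177, 0.0528, 0.046]
tool_rot: [0.151, 3.136, 0.001]
contact_force: [-7.6, 1.8, 15.6]
grip_width: -0.0001
grasp_force: 7.9
```

It's fully down: 46 mm and well over 5 N. I'll let it come up.

Call:
{"api": "apply_moves", "payload": {"moves": [[1,[0,0,5],[0,0,0]],[1,[0,0,20],[0,0,0]],[1,[0,0,50],[0,0,0]],[1,[0,0,90],[0,0,0]],[1,[-20,0,130],[0,0,0]],[1,[-50,0,150],[0,0,0]],[1,[-80,-20,150],[0,0,0]],[1,[-110,-40,150],[0,0,0]],[1,[-110,-40,150],[0,0,0]]]}}

```text
t: 13.1
position: [0.4062, 0.0117, 0.1944]
tool_rot: [0.153, 3.136, 0.002]
contact_force: [-0.2, 0.8, 0.4]
grip_width: 0.0001
grasp_force: 0.0
```

```bash
python3 - <<'E'
from h import *
o=readout.get_obs(); print(o["t"],o["position"],o["contact_force"])
i,p,d=cap("side"); cv2.imwrite("pics/s4.png",p[...,::-1]); W=world(i,d).reshape(-1,3)
for c in((.517,.0526),(.5155,-.0315),(.575,.275),(.53,.279)):
    m=np.hypot(*(W[:,:2]-c).T)<.008; print(c,m.sum(),np.median(W[m&(W[:,2]<.08),2]).round(4))
E
```

```text
13.1 [0.40621953 0.01174896 0.19437377] [-0.23338908  0.79830723  0.44506101]
(0.517, 0.0526) 21 0.0516
(0.5155, -0.0315) 14 0.051
(0.575, 0.275) 24 0.0494
(0.53, 0.279) 65 0.0538
```

View pics/s4.png

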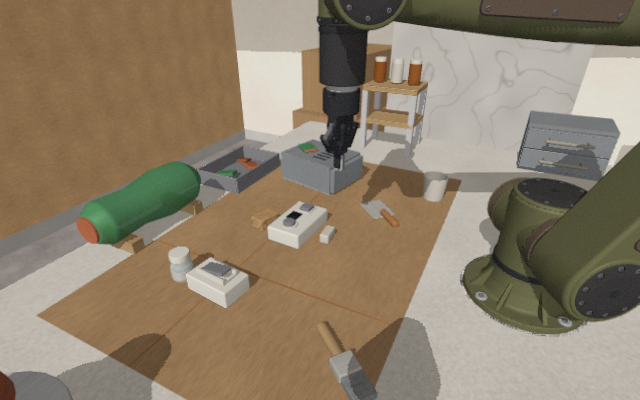

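The side view shows the tray shut at (322,168), both timer keys up (about 51–52 mm) and the rocker still tipped at (216,270). The loose things are where they were, and the arm is clear of everything. I'm handing the job in.

```bash
python3 -c "
from bench import ctrl
print(ctrl.job_done())"
```

```text
the job is handed in; nothing more can be done
None
```

The job is handed in at about 13 s: tray pushed home, rocker tipped on, round key pressed fully and released, in that order; in the last picture the square key was up and the loose things had not moved.

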